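# Park the locking plunger of a bench micrometer and nip the setting ring

## Robot

A 6-joint arm with a two-finger parallel gripper is mounted at the origin on a cart in front of the work surface, level with it; the furniture and walls round the work are solid. World frame = base frame: x ahead of the robot, y to its left, z up, the work surface at z = 0. Lengths are in m, angles in degrees, forces in N, time in s.
With the tool pointing down it reaches from about 0.25 to 0.725 m from the base axis. Payload 9.7 kg.
Tool frame: the origin (TCP) lies at the very end of the fingers, on their centre line; the grasp point (between the pads) lies 19 mm behind it; z points along the fingers, y is the direction in which the jaws open and shut (so a half turn about z gives the same grasp; the last joint's range is limited). The gripper opens to 85 mm and grips with 20 to 120 N. Pads are 22 mm wide; open, the fingers measure 114 mm over their backs; the gripper's body (76 mm by 85 mm) begins 54 mm behind the grasp point. The pads swing forward as they close: fully open they stand 13 mm farther back than shut.
Start: joints at [-73.74, 4.979, 10.078, 95.1, 0, 90], TCP at [0.154, -0.528, 0.231] pointing down, gripper open.
Joint ranges: [-179.16, 179.16], [-48.56, 103.87], [-65.8, 70.77], [-126.05, 130.52], [-82.76, 87.17], [-180, 180]. Speed limits (degrees/s): [127.2, 127.2, 147.25, 180, 180, 180].

## Interface

Orientations are given as [roll, pitch, yaw] about the fixed x, y, z axes, in that order (R = Rz(yaw) Ry(pitch) Rx(roll)).
In Python, from workcell import bot, camera, ticket gives the robot as it stands.
- The arm moves only by the shell command python3 -m jog 'ROWS' [FORCE]. ROWS is a JSON object of lists of equal length, an entry for each row: "turn": the turn, a rotation vector about the world's x, y, z each as a share of 8 degrees, from -1 to 1, a list of three; "delta_pos": the shift along the world's x, y, z each as a share of 50 mm, from -1 to 1, a list of three; "hand": the opening, from -1 (shut) to 1 (fully open). A call has exactly 10 rows; each row shifts and turns the commanded pose from where the row before left it; what a row does not reach is not made up. A row lasts 1/10 s, in which the tool goes at most 50 mm and 8.59 degrees, less where a joint would pass 70% of its speed; a pose out of reach is approached as far as the arm can. A call with a number of a shift or a turn outside -1 to 1 is refused whole. A call with a gripper value outside its range is refused whole. The fingers move at their own pace and stop on an object; FORCE is the grip in N (left out, the last holds). Time passes only in rows, so rows that do not move let the fingers close, or fill a call up. It gives the time, the measured TCP pose, the force and the opening at its end, in the units of the state.
- bot.get_obs(): the state, without advancing time (a new reading comes with each control period).
- camera(name): name is "side" or "top"; returns a dict with "frame" (420x560x3 uint8, red, green, blue), "range_z" (420x560 float32, m along the optical axis (not along the pixel's ray), 0 where there is no reading), "fx", "fy", "cx", "cy" (pixels), "extrinsics" (4x4, takes a point from world to camera coordinates). Camera axes: x right, y up, looking along -z (the intrinsics and any distortion apply to the point x, -y, -z); pixel columns grow to the right and rows downward; lengths in m; the calibration is good to about 2 mm. A picture is of the moment at which its call begins.
- ticket.job_done(): hands the job in, once; it reports no verdict.
The state is a dict: "time": time; "q": joint angles; "qd": joint speeds; "joint_efforts": joint torques, N m; "ee_pos": TCP position; "tcp_rot": TCP orientation; "wrist_force": force on the tool from outside, world axes, zero at the start; "torque": the same for the moment, N m; "opening": finger opening in m.
Only numpy, scipy, OpenCV 4.12 (cv2) and the standard library are available. Lean on these libraries where they do the work, as an engineer would, in place of code of your own. Each camera call takes 0.05 s, during which the arm holds its last target.

## Task

The slide of the bench micrometer is locked back by its spring plunger. Pull the black knob up, turn it clockwise and let it sink into its rest notch so that it stays up by itself, let go of it, then push the slide by its red handle until the setting ring on the rest is nipped gently but firmly between the two measuring faces. Leave it nipped there with the plunger still parked, do not force or ram anything, and do not disturb the rings and the plug gauge lying round it.

Things in the scene. Friction and masses are not known exactly. Their poses are not given: they have to be found in the camera images.
- gauge: The bench micrometer as a whole: a grey bed 120 x 380 mm, 15 mm thick, fixed to the bench. Origin: centre of the bed's underside, on the bench. Its +y axis is the measuring axis, from the locking plunger (-y end) to the micrometer head (+y end); z is up. All sizes in this list that give an x, y or z are in this frame, in mm.
- knob_grip (a point): Centre of the plunger's round black fluted knob, the point to grip (40 mm across, from above, any way round; reaches 12 mm below and 11 mm above this point). At the start 109 mm above the bench, at x 0, y -150; rises with the knob. Under it, within 15 mm of its axis, the steel crown, top about 16 mm below this point at the start. Grey cross-beam below: 96 x 30 mm, top 72 mm up.
- lift (a joint): How far the plunger is pulled up (m), 0 at the start. Spring and weight pull it down with 7 N at 0, 11 N at 9 mm, 13 N at 14 mm; damped, 60 N s/m. The knob turns only when its cross pin clears the crown's rim, at about 11.5 mm; a hard stop ends the pull 1.5 mm above that; in the rest notch the lift is 2.8 mm below the rim, about 8.7. All three differ by up to 2.5 mm each time: feel for them.
- twist (a joint): How far the knob is turned, clockwise from above (rad), 0 at the start (the white line on its top then points to -x), with 0.08 play. Lifted clear it turns clockwise to a hard stop at 1.3 rad, over the flank of the rest notch; eased down or released there it slides to the notch's bottom at 1.22 rad (70 degrees, the line over the red dot on the washer below). It cannot turn anticlockwise.
- plunger: The sprung part: locking pin (10 mm thick, 5 mm deep in the slide's hole at the start), knob, and the steel cross pin under the knob. Origin on the plunger's axis, at bench height while lift is 0.
- gantry: The grey gantry over the slide, with the plunger's fixed steel crown (screwed in to a different depth each time). Origin: same point as the bed's. The sprung part must never press on the crown (end of the pull, sides of the slot, end of the turn, notch) with over 35 N; parked, it presses about 18 N by itself, summed over its four contacts.
- handle_grip (a point): Centre of the red upright handle of the slide, the point to grip: a round knob 22 mm across, from 54 to 84 mm above the bench (the point at 70 mm), standing on the slide's flat top, which is 46 mm above the bench. At the start at x 0, y -60. It moves with the slide.
- travel (a joint): How far the slide (tailstock) has moved along +y (m), 0 at the start, at most 0.074. Drag of the slide: about 4 N. It cannot move while the plunger's pin is in its hole (lift under 5 mm); it stays where it is left.
- tailstock: The aluminium slide, 60 mm wide along x, 128 mm along y. Origin: at the start the same point as the bed's origin; it moves with the slide. From its +y end stands a round sprung measuring anvil, 15 mm across, axis 34 mm above the bench, face at y -8 of this body. The anvil gives way when pressed: 2 N at first, 8 N when pushed in its full 2.5 mm, then it is solid.
- head: The fixed micrometer head at the +y end of the bed, with its spindle. Origin: the same point as the bed's origin. The spindle's measuring face (15 mm across, axis 34 mm above the bench) looks to -y and stands where the last user left it, somewhere between y 100 and y 116: it must be found by feel.
- ring_mid (a point): Centre, half-way up, of the setting ring to be nipped: black ring with a bright top, 58 mm across, 20 mm high, 0.17 kg, lying flat and loose on the dark rest (top 24 mm above the bench) between the two measuring faces. The slide's anvil pushes it along the rest to the spindle; friction about 1 N.
- ring: The same setting ring; origin at the centre of its underside.
- small_ring: Bystander: plain bright setting ring, 49 mm across, 17 mm high, lying on the bench in front of the bed; origin at the centre of its underside.
- plug: Bystander: plug gauge with black handle and red band, 123 mm long, 24 mm wide, lying on the bench in front of the bed; origin below its middle.
- big_ring: Bystander: black setting ring with bright top, 65 mm across, 23 mm high, lying on the bench behind the bed; origin at the centre of its underside.
Things that resemble listed ones, but are neither listed nor needed, are in the scene too. What is shaped like the ring but turquoise or yellow is not meant.

How it is judged:
By the outcome, as a careful person would: the job done as asked, in the order asked, and still so for the second after the job is handed in, with the robot touching nothing.
It also fails if it takes over 50 s, if anything falls off the work surface, if the arm or the gripper's body presses on something with over 40 N, if the wrist force passes 120 N, or if a joint passes its speed limit or range.

## Working session

There is one attempt and no reset: what is moved stays moved. The work goes in short steps, Python scripts to look and compute and a shell command to move; the robot and the scene stay as the last step left them, time stands still between calls to the robot, and variables do not carry over. Pictures are saved under pics/ and viewed, and the job is handed in when it is done.

```bash
ls; mkdir -p pics; python3 - <<'E'
from workcell import bot,camera
import cv2
print(bot.get_obs())
for n in("top","side"):
    c=camera(n); cv2.imwrite(f"pics/{n}0.png",c["frame"][:,:,::-1]); print(n,c["fx"],c["fy"],c["cx"],c["cy"],c["extrinsics"],[k for k in c])
E
```

```text
pics
{'time': 0.0, 'q': array([-7.37410973e+01,  5.01261680e+00,  1.00331921e+01,  9.50991138e+01,
        1.07741328e-03,  9.00024840e+01]), 'qd': array([ 0.04937796, -0.07949544, -0.06930868,  0.09720226,  0.06556433,
        0.04275564]), 'joint_efforts': array([-6.57541641e-04, -5.20393932e+01,  4.64794886e+01,  1.63213816e-02,
       -1.79579052e-05,  3.19165827e-05]), 'ee_pos': array([ 0.15392823, -0.52777939,  0.23055721]), 'tcp_rot': array([-1.79921461e+02, -1.07400729e-03,  1.62564172e+01]), 'wrist_force': array([ 0.51898369, -0.8853928 , -0.46088113]), 'torque': array([-0.05362387,  0.00671528, -0.00326248]), 'opening': 0.0853682848094509}
top 472.953639335192 472.953639335192 280.4609194556307 219.89468059182522 [[-0.01049323 -0.99993302  0.0048833   0.03815566]
 [ 0.996561   -0.01005617  0.08224996 -0.55343584]
 [-0.08219534  0.00572958  0.99659977 -0.88496509]
 [ 0.          0.          0.          1.        ]] ['frame', 'range_z', 'fx', 'fy', 'cx', 'cy', 'extrinsics']
side 435.14258265988684 435.14258265988684 274.1152073132729 204.34512547582165 [[-0.99970605 -0.02268164 -0.00856464  0.54527392]
 [ 0.00719552 -0.61491036  0.78856419 -0.04740828]
 [-0.02315242  0.78827076  0.61489281 -0.92465663]
 [ 0.          0.          0.          1.        ]] ['frame', 'range_z', 'fx', 'fy', 'cx', 'cy', 'extrinsics']
```

View pics/top0.png

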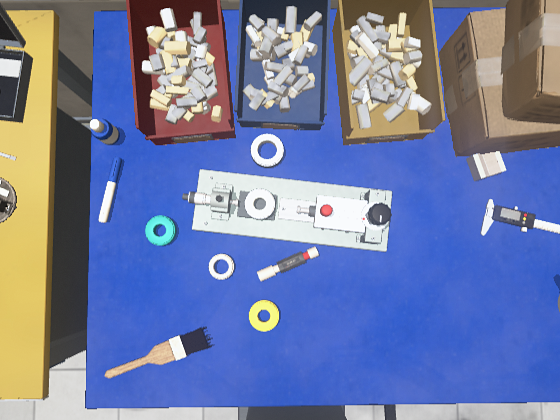

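View pics/side0.png

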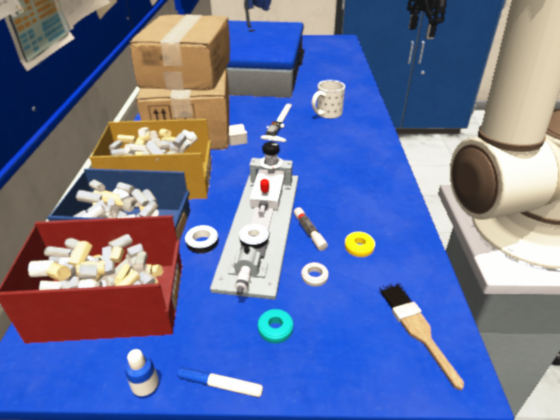

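The top view shows the black knob at about (378,214), red handle (326,211), ring (260,204) and the bed corners. Next I measure them.

```bash
cat > h.py <<'E'
import numpy as np, cv2
from workcell import bot,camera
def ray(c,u,v,z):
    E=c["extrinsics"];R=E[:3,:3];t=E[:3,3];o=-R.T@t
    d=R.T@np.array([(u-c["cx"])/c["fx"],-(v-c["cy"])/c["fy"],-1.])
    return o+d*(z-o[2])/d[2]
def proj(c,p):
    q=c["extrinsics"][:3,:3]@np.array(p)+c["extrinsics"][:3,3]
    return c["cx"]-c["fx"]*q[0]/q[2], c["cy"]+c["fy"]*q[1]/q[2]
def blob(m,box):
    x0,y0,x1,y1=box; k=np.zeros(m.shape,np.uint8);k[y0:y1,x0:x1]=m[y0:y1,x0:x1]
    n,l,s,ce=cv2.connectedComponentsWithStats(k)
    i=1+np.argmax(s[1:,4]); cs,_=cv2.findContours((l==i).astype(np.uint8),0,2)
    ct=max(cs,key=cv2.contourArea)
    return s[i],ce[i],cv2.minEnclosingCircle(ct),ct
def st():
    o=bot.get_obs();print(round(o['time'],2),np.round(o['ee_pos'],4),np.round(o['tcp_rot'],2),np.round(o['wrist_force'],2),np.round(o['torque'],3),round(o['opening'],4))
E
python3 - <<'E'
from h import *
T=camera("top");S=camera("side")
for nm,c,kb,hb in(("top",T,(355,195,400,235),(312,198,340,224)),("side",S,(255,138,290,160),(255,175,275,200))):
    f=c["frame"].astype(int);hsv=cv2.cvtColor(c["frame"],cv2.COLOR_RGB2HSV)
    k=(f.max(2)<70).astype(np.uint8)
    s,ce,ci,ct=blob(k,kb);print(nm,"knob",s,ce,ci,ray(c,*ci[0],.118),ray(c,*ce,.112))
    r=((f[:,:,0]>120)&(f[:,:,1]<70)&(f[:,:,2]<80)).astype(np.uint8)
    s,ce,ci,ct=blob(r,hb);print(nm,"handle",s,ce,ci,ray(c,*ci[0],.080),ray(c,*ce,.075))
    z=c["range_z"]; u,v=map(int,ci[0]); print("range",z[v,u])
f=T["frame"].astype(int)
bed=((f.max(2)-f.min(2)<40)&(f.max(2)>110)).astype(np.uint8)
s,ce,ci,ct=blob(bed,(175,160,400,260))
b=cv2.minAreaRect(ct);bp=cv2.boxPoints(b);print("bed",b);pts=[ray(T,*p,.015)for p in bp];print(np.round(pts,4), [np.linalg.norm(pts[i]-pts[i-1]) for i in range(4)],np.mean(pts,0))
im=cv2.resize(T["frame"][150:270,170:410],None,fx=3.3,fy=3.3,interpolation=2)
cv2.imwrite("pics/tz.png",im[:,:,::-1])
im=cv2.resize(S["frame"][130:305,200:330],None,fx=3.4,fy=3.4,interpolation=2)
cv2.imwrite("pics/sz.png",im[:,:,::-1])
E
```

```text
Traceback (most recent call last):
  File "h.py", line 13, in blob
    i=1+np.argmax(s[1:,4]); cs,_=cv2.findContours((l==i).astype(np.uint8),0,2)
        ~~~~~~~~~^^^^^^^^^
ValueError: attempt to get argmax of an empty sequence
```

```bash
python3 - <<'E'
from h import *
T=camera("top");S=camera("side")
np.savez("f0.npz",T=T["frame"],S=S["frame"],tz=T["range_z"],sz=S["range_z"])
print(T["frame"].shape,T["frame"].dtype,T["frame"][205:225:3,378].tolist(),T["frame"][211,326],S["frame"][185,264],S["frame"][149,271])
im=cv2.resize(T["frame"][150:270,170:410],None,fx=3.3,fy=3.3,interpolation=2)
cv2.imwrite("pics/tz.png",im[:,:,::-1])
im=cv2.resize(S["frame"][130:305,200:330],None,fx=3.4,fy=3.4,interpolation=2)
cv2.imwrite("pics/sz.png",im[:,:,::-1])
E
```

```text
(420, 560, 3) uint8 [[84, 86, 100], [90, 92, 105], [94, 95, 107], [95, 96, 108], [95, 97, 108], [97, 98, 109], [73, 77, 93]] [246 121 123] [213  24  20] [45 43 42]
```

View pics/tz.png

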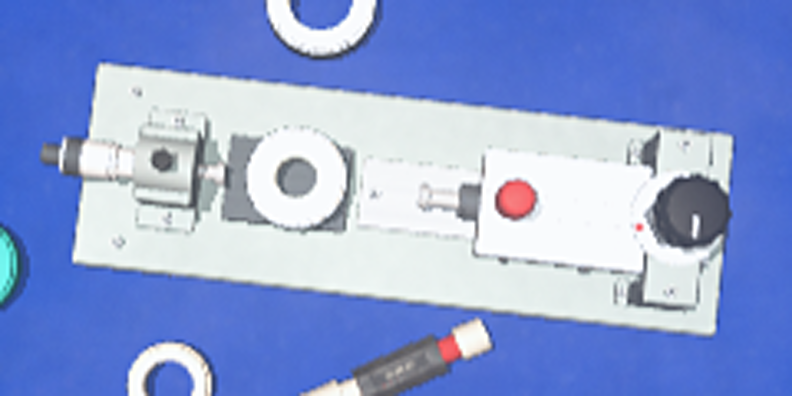

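View pics/sz.png

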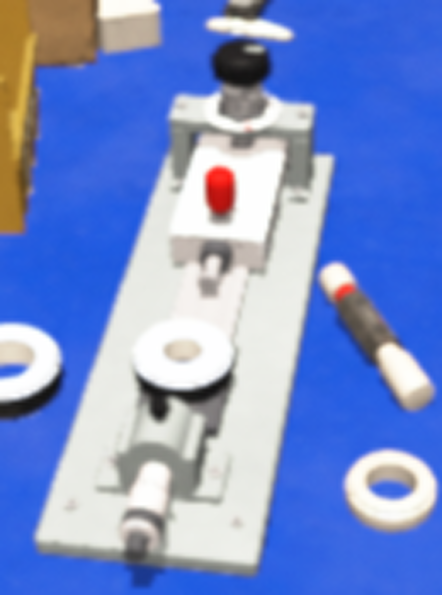

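The views show the knob with its white line toward −x (down in the image), the red dot to its left, and the handle and ring clear. I'll now fit positions.

```bash
python3 - <<'E'
from h import *
T=camera("top");S=camera("side")
for nm,c,kb,hb in(("top",T,(355,195,400,235),(312,198,340,224)),("side",S,(255,138,290,158),(255,175,275,200))):
    f=c["frame"].astype(int)
    k=(f.max(2)<(125 if nm=="top" else 90)).astype(np.uint8)
    s,ce,ci,ct=blob(k,kb);print(nm,"knob",s,ce,ci,ray(c,*ci[0],.118),ray(c,*ce,.109))
    r=((f[:,:,0]>120)&(f[:,:,0]-f[:,:,1]>70)&(f[:,:,0]-f[:,:,2]>60)).astype(np.uint8)
    s,ce,ci,ct=blob(r,hb);print(nm,"handle",s,ce,ci,ray(c,*ci[0],.080),ray(c,*ce,.070))
f=T["frame"].astype(int)
bed=((f[:,:,2]-f[:,:,0]<40)&(f.max(2)>110)).astype(np.uint8)
s,ce,ci,ct=blob(bed,(192,160,400,260))
b=cv2.minAreaRect(ct);bp=cv2.boxPoints(b);print("bed",b);pts=[ray(T,*p,.015)for p in bp];print(np.round(pts,4), [np.linalg.norm(pts[i]-pts[i-1]) for i in range(4)],np.mean(pts,0))
# height check
for c,p in((T,(378,214)),(T,(326,211)),(T,(246,204))):
    u,v=p;d=c["range_z"][v,u];E=c["extrinsics"];pc=np.array([(u-c["cx"])/c["fx"]*d,-(v-c["cy"])/c["fy"]*d,-d]);print(p,E[:3,:3].T@(pc-E[:3,3]))
E
```

```text
top knob [368 203  24  22 391] [379.10485934 213.65984655] ((379.1595764160156, 213.89007568359375), 11.892435073852539) [ 0.55459194 -0.13691173  0.118     ] [ 0.55583363 -0.13876894  0.109     ]
top handle [321 205  11  11  93] [326.07526882 209.64516129] ((326.1363525390625, 209.59091186523438), 5.41091775894165) [ 0.56686973 -0.04969828  0.08      ] [ 0.56780624 -0.05061606  0.07      ]
side knob [263 142  16  14 166] [270.24698795 148.89156627] ((270.5, 148.5), 7.905794143676758) [ 0.55510429 -0.11945436  0.118     ] [ 0.55618898 -0.13293397  0.109     ]
side handle [260 179   9  14 105] [264.25714286 185.11428571] ((264.01947021484375, 185.38311767578125), 6.695066452026367) [ 0.56670989 -0.03266995  0.08      ] [ 0.56704514 -0.04770288  0.07      ]
bed ((290.3643493652344, 209.89366149902344), (199.2855682373047, 61.6712646484375), 6.483074188232422)
[[ 0.5381  0.2113  0.015 ]
 [ 0.6577  0.1984  0.015 ]
 [ 0.6097 -0.1871  0.015 ]
 [ 0.4907 -0.1701  0.015 ]] [np.float64(0.3843315543178124), np.float64(0.12035709413451803), np.float64(0.3884987780762441), np.float64(0.120135487481901)] [0.5740427  0.01314596 0.015     ]
(378, 214) [ 0.5541489  -0.13428291  0.12093842]
(326, 211) [ 0.56382679 -0.04889987  0.08492098]
(246, 204) [0.58313418 0.0972736  0.03990409]
```

```bash
python3 -m jog '{"turn":[[0,0,0.6],[0,0,0.6],[0,0,0.6],[0,0,0.6],[0,0,0.6],[0,0,0.6],[0,0,0.6],[0,0,0.6],[0,0,0.6],[0,0,0.6]],"delta_pos":[[0.6,0.58,0],[0.6,0.58,0],[0.6,0.58,0],[0.6,0.58,0],[0.6,0.58,0],[0.6,0.58,0],[0.6,0.58,0],[0.6,0.58,0],[0.6,0.58,0],[0.6,0.58,0]],"hand":[1,1,1,1,1,1,1,1,1,1]}' 20; python3 -c "
from h import *
st()"
```

```text
time: 1.4
ee_pos: [0.455, -0.2366, 0.2314]
tcp_rot: [180.0, 0.0, 64.5]
wrist_force: [-0.2, -0.7, 0.1]
opening: 0.0852
1.4 [ 0.455  -0.2366  0.2314] [179.97   0.    64.46] [-0.25 -0.7   0.11] [-0.054  0.014  0.003] 0.0852
```

```bash
python3 -m jog '{"turn":[[0,0,0.6],[0,0,0.6],[0,0,0.6],[0,0,0.6],[0,0,0.6],[0,0,0.56],[0,0,0],[0,0,0],[0,0,0],[0,0,0]],"delta_pos":[[0.4,0.4,0],[0.4,0.4,0],[0.4,0.4,0],[0.4,0.4,0],[0.4,0.4,-0.2],[0,0,-0.4],[0,0,-0.4],[0,0,-0.4],[0,0,-0.3],[0,0,0]],"hand":[1,1,1,1,1,1,1,1,1,1]}' 20; python3 - <<'E'
from h import *
st()
T=camera("top");S=camera("side")
im=np.hstack([cv2.resize(T["frame"][170:260,310:420],None,fx=3.6,fy=3.6,interpolation=2),cv2.resize(S["frame"][95:185,220:330],None,fx=3.6,fy=3.6,interpolation=2)])
cv2.imwrite("pics/a1.png",im[:,:,::-1])
E
```

```text
time: 2.4
ee_pos: [0.553, -0.1378, 0.1441]
tcp_rot: [-179.8, -0.1, 92.7]
wrist_force: [-0.1, -0.1, 0.2]
opening: 0.0852
2.4 [ 0.553  -0.1378  0.1441] [-1.7982e+02 -5.0000e-02  9.2740e+01] [-0.06 -0.13  0.16] [-0.003  0.022 -0.028] 0.0852
```

View pics/a1.png

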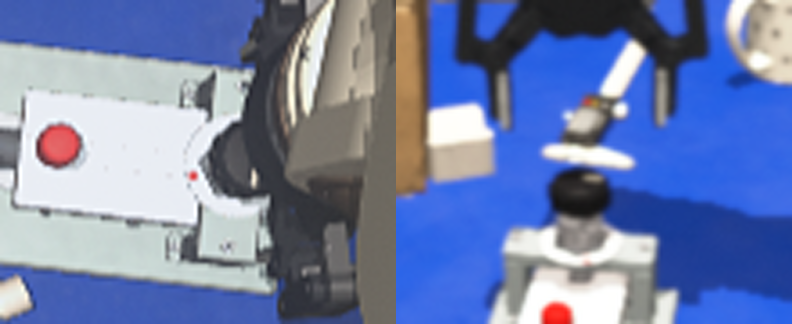

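Fingers straddle the knob (knob near pixel 580, fingers near 500 and 662 in the zoom). Descending.

```bash
python3 -m jog '{"turn":[[0,0,0],[0,0,0],[0,0,0],[0,0,0],[0,0,0],[0,0,0],[0,0,0],[0,0,0],[0,0,0],[0,0,0]],"delta_pos":[[0.03,0.02,-0.15],[0,0,-0.15],[0,0,-0.15],[0,0,-0.15],[0,0,-0.15],[0,0,-0.15],[0,0,-0.1],[0,0,-0.06],[0,0,0],[0,0,0]],"hand":[1,1,1,1,1,1,1,1,1,0.3]}' 20; python3 - <<'E'
from h import *
st()
E
```

```text
time: 3.5
ee_pos: [0.5556, -0.137, 0.0935]
tcp_rot: [180.0, 0.0, 92.7]
wrist_force: [-0.0, -0.2, 0.4]
opening: 0.073
3.5 [ 0.5556 -0.137   0.0935] [1.7998e+02 1.0000e-02 9.2740e+01] [-0.01 -0.23  0.4 ] [ 0.004  0.016 -0.029] 0.073
```

```bash
python3 -m jog '{"turn":[[0,0,0],[0,0,0],[0,0,0],[0,0,0],[0,0,0],[0,0,0],[0,0,0],[0,0,0],[0,0,0],[0,0,0]],"delta_pos":[[0,0,-0.05],[0,0,0],[0,0,0],[0,0,0],[0,0,0],[0,0,0],[0,0,0],[0,0,0],[0,0,0],[0,0,0]],"hand":[0.3,0.1,0.05,0,-0.05,-0.1,-0.2,-1,-1,-1]}' 20; python3 - <<'E'
from h import *
st()
T=camera("top");S=camera("side")
im=np.hstack([cv2.resize(T["frame"][170:260,310:420],None,fx=3.6,fy=3.6,interpolation=2),cv2.resize(S["frame"][95:185,220:330],None,fx=3.6,fy=3.6,interpolation=2)])
cv2.imwrite("pics/a2.png",im[:,:,::-1])
E
```

```text
time: 4.5
ee_pos: [0.5559, -0.137, 0.0911]
tcp_rot: [179.9, 0.0, 92.7]
wrist_force: [4.0, 0.3, 3.1]
opening: 0.0395
4.5 [ 0.5559 -0.137   0.0911] [1.7994e+02 1.0000e-02 9.2740e+01] [4.03 0.25 3.13] [ 0.121 -0.925 -0.019] 0.0395
```

View pics/a2.png

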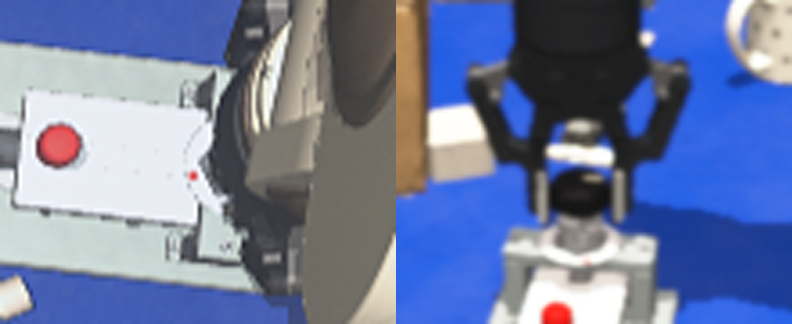

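Knob gripped (opening 39.5 mm). Firm the grip and lift slowly 8 mm, still below the earliest possible stop.

```bash
python3 -m jog '{"turn":[[0,0,0],[0,0,0],[0,0,0],[0,0,0],[0,0,0],[0,0,0],[0,0,0],[0,0,0],[0,0,0],[0,0,0]],"delta_pos":[[0.01,0,0],[0,0,0],[0,0,0.03],[0,0,0.03],[0,0,0.03],[0,0,0.03],[0,0,0.03],[0,0,0.01],[0,0,0],[0,0,0]],"hand":[-1,-1,-1,-1,-1,-1,-1,-1,-1,-1]}' 45; python3 - <<'E'
from h import *
st()
E
```

```text
time: 5.6
ee_pos: [0.5558, -0.1369, 0.0971]
tcp_rot: [-179.9, -0.0, 92.7]
wrist_force: [7.2, -0.0, -8.1]
opening: 0.0385
5.6 [ 0.5558 -0.1369  0.0971] [-1.799e+02 -4.000e-02  9.274e+01] [ 7.22 -0.05 -8.06] [-0.084 -1.843  0.03 ] 0.0385
```

```bash
python3 -m jog '{"turn":[[0,0,0],[0,0,0],[0,0,0],[0,0,0],[0,0,0],[0,0,0],[0,0,0],[0,0,0],[0,0,0],[0,0,0]],"delta_pos":[[0.02,0,0.02],[0,0,0.02],[0,0,0.02],[0,0,0.02],[0,0,0.01],[0,0,0],[0,0,0],[0,0,0],[0,0,0],[0,0,0]],"hand":[-1,-1,-1,-1,-1,-1,-1,-1,-1,-1]}' 45; python3 - <<'E'
from h import *
st()
E
```

```text
time: 6.6
ee_pos: [0.5565, -0.1369, 0.103]
tcp_rot: [-179.9, -0.0, 92.7]
wrist_force: [-3.6, -0.5, -11.0]
opening: 0.0383
6.6 [ 0.5565 -0.1369  0.103 ] [-1.7993e+02 -1.0000e-02  9.2740e+01] [ -3.56  -0.49 -10.97] [-0.014  0.764 -0.046] 0.0383
```

```bash
python3 -m jog '{"turn":[[0,0,0],[0,0,0],[0,0,0],[0,0,0],[0,0,0],[0,0,0],[0,0,0],[0,0,0],[0,0,0],[0,0,0]],"delta_pos":[[-0.006,0,0.01],[0,0,0.01],[0,0,0.01],[0,0,0],[0,0,0],[0,0,0],[0,0,0],[0,0,0],[0,0,0],[0,0,0]],"hand":[-1,-1,-1,-1,-1,-1,-1,-1,-1,-1]}' 45; python3 - <<'E'
from h import *
st()
T=camera("top");S=camera("side")
im=np.hstack([cv2.resize(T["frame"][170:260,310:420],None,fx=3.6,fy=3.6,interpolation=2),cv2.resize(S["frame"][95:185,220:330],None,fx=3.6,fy=3.6,interpolation=2)])
cv2.imwrite("pics/a3.png",im[:,:,::-1])
E
```

```text
time: 7.6
ee_pos: [0.5565, -0.1369, 0.1046]
tcp_rot: [-180.0, -0.0, 92.7]
wrist_force: [-3.8, 0.1, -16.1]
opening: 0.0386
7.6 [ 0.5565 -0.1369  0.1046] [-1.7997e+02 -1.0000e-02  9.2740e+01] [ -3.79   0.1  -16.11] [0.048 0.993 0.002] 0.0386
```

View pics/a3.png

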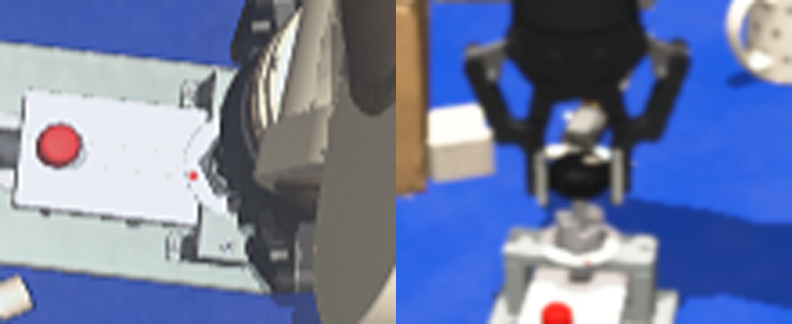

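Force jumped from 11 to 16 N: the end stop has been felt. Back off about 1.2 mm, then try a small clockwise turn.

```bash
python3 -m jog '{"turn":[[0,0,0],[0,0,0],[0,0,0],[0,0,-0.2],[0,0,-0.2],[0,0,-0.2],[0,0,-0.2],[0,0,-0.1],[0,0,0],[0,0,0]],"delta_pos":[[-0.006,0,-0.012],[0,0,-0.012],[0,0,0],[0,0,0],[0,0,0],[0,0,0],[0,0,0],[0,0,0],[0,0,0],[0,0,0]],"hand":[-1,-1,-1,-1,-1,-1,-1,-1,-1,-1]}' 45; python3 - <<'E'
from h import *
st()
E
```

```text
time: 8.7
ee_pos: [0.5567, -0.137, 0.1037]
tcp_rot: [180.0, -0.0, 85.6]
wrist_force: [-1.9, 1.4, -11.2]
opening: 0.0384
8.7 [ 0.5567 -0.137   0.1037] [179.97  -0.    85.56] [ -1.86   1.36 -11.23] [0.077 0.234 0.021] 0.0384
```

```bash
python3 -m jog '{"turn":[[0,0,-0.5],[0,0,-0.7],[0,0,-0.7],[0,0,-0.7],[0,0,-0.7],[0,0,-0.7],[0,0,-0.7],[0,0,-0.7],[0,0,-0.6],[0,0,-0.4]],"delta_pos":[[0,0,0],[0,0,0],[0,0,0],[0,0,0],[0,0,0],[0,0,0],[0,0,0],[0,0,0],[0,0,0],[0,0,0]],"hand":[-1,-1,-1,-1,-1,-1,-1,-1,-1,-1]}' 45; python3 - <<'E'
from h import *
st()
E
```

```text
time: 9.7
ee_pos: [0.5581, -0.1378, 0.1043]
tcp_rot: [179.8, -0.1, 34.2]
wrist_force: [5.5, -2.7, -12.7]
opening: 0.0384
9.7 [ 0.5581 -0.1378  0.1043] [ 1.798e+02 -1.200e-01  3.416e+01] [  5.46  -2.72 -12.69] [-0.785 -1.109  0.064] 0.0384
```

```bash
python3 -m jog '{"turn":[[0,0,-0.3],[0,0,-0.3],[0,0,-0.3],[0,0,-0.3],[0,0,-0.2],[0,0,-0.1],[0,0,-0.1],[0,0,0],[0,0,0],[0,0,0]],"delta_pos":[[0,0,0],[0,0,0],[0,0,0],[0,0,0],[0,0,0],[0,0,0],[0,0,0],[0,0,0],[0,0,0],[0,0,0]],"hand":[-1,-1,-1,-1,-1,-1,-1,-1,-1,-1]}' 45; python3 - <<'E'
from h import *
st()
T=camera("top");S=camera("side")
im=np.hstack([cv2.resize(T["frame"][170:260,310:420],None,fx=3.6,fy=3.6,interpolation=2),cv2.resize(S["frame"][95:185,220:330],None,fx=3.6,fy=3.6,interpolation=2)])
cv2.imwrite("pics/a4.png",im[:,:,::-1])
E
```

```text
time: 10.7
ee_pos: [0.5583, -0.1382, 0.1044]
tcp_rot: [179.8, -0.2, 21.5]
wrist_force: [5.7, -5.6, -12.8]
opening: 0.0383
10.7 [ 0.5583 -0.1382  0.1044] [179.78  -0.18  21.53] [  5.73  -5.64 -12.79] [-1.15  -1.235  0.005] 0.0383
```

View pics/a4.png

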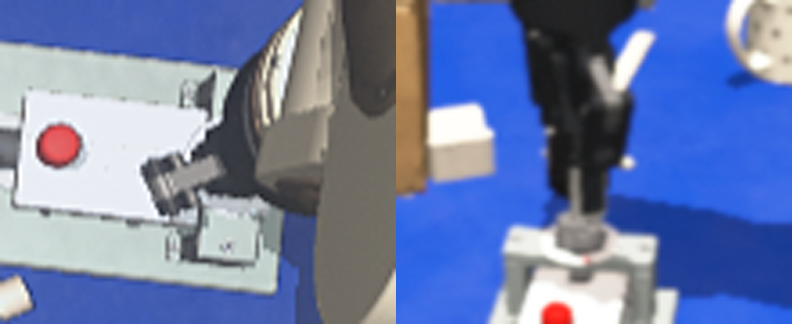

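```bash
python3 -m jog '{"turn":[[0,0,0],[0,0,0],[0,0,0],[0,0,0],[0,0,0],[0,0,0],[0,0,0],[0,0,0],[0,0,0],[0,0,0]],"delta_pos":[[0.01,-0.01,-0.01],[0,0,-0.01],[0,0,-0.01],[0,0,-0.01],[0,0,-0.01],[0,0,-0.01],[0,0,-0.01],[0,0,0],[0,0,0],[0,0,0]],"hand":[-1,-1,-1,-1,-1,-1,-1,-1,-1,-1]}' 45; python3 - <<'E'
from h import *
st()
E
```

```text
time: 11.8
ee_pos: [0.5585, -0.1383, 0.1009]
tcp_rot: [179.8, -0.2, 21.5]
wrist_force: [4.5, -3.9, -11.3]
opening: 0.0386
11.8 [ 0.5585 -0.1383  0.1009] [ 1.7983e+02 -1.6000e-01  2.1540e+01] [  4.46  -3.88 -11.3 ] [-0.73  -0.91  -0.024] 0.0386
```

```bash
python3 -m jog '{"turn":[[0,0,0],[0,0,0],[0,0,0],[0,0,0],[0,0,0],[0,0,0],[0,0,0],[0,0,0],[0,0,0],[0,0,0]],"delta_pos":[[0.01,-0.01,-0.01],[0,0,-0.01],[0,0,-0.01],[0,0,0],[0,0,0],[0,0,0],[0,0,0],[0,0,0],[0,0,0],[0,0,0]],"hand":[-1,-1,-1,-1,-1,-1,-1,-1,-1,-1]}' 45; python3 - <<'E'
from h import *
st()
E
```

```text
time: 12.8
ee_pos: [0.5587, -0.1384, 0.1001]
tcp_rot: [179.9, -0.2, 21.5]
wrist_force: [4.9, -2.1, -0.1]
opening: 0.0384
12.8 [ 0.5587 -0.1384  0.1001] [179.86  -0.18  21.55] [ 4.86 -2.13 -0.1 ] [-0.554 -1.001  0.028] 0.0384
```

Force on the tool dropped to ~0 at 4.3 mm below the stop, which matches the rest notch. Release gently.

```bash
python3 -m jog '{"turn":[[0,0,0],[0,0,0],[0,0,0],[0,0,0],[0,0,0],[0,0,0],[0,0,0],[0,0,0],[0,0,0],[0,0,0]],"delta_pos":[[0,0,0],[0,0,0],[0,0,0],[0,0,0],[0,0,0],[0,0,0],[0,0,0],[0,0,0],[0,0,0],[0,0,0]],"hand":[-1,-0.05,0.05,0.1,0.3,0.5,0.7,0.9,1,1]}' 20; python3 - <<'E'
from h import *
st()
S=camera("side")
im=cv2.resize(S["frame"][95:205,220:330],None,fx=5,fy=5,interpolation=2)
cv2.imwrite("pics/a5.png",im[:,:,::-1])
E
```

```text
time: 13.8
ee_pos: [0.5574, -0.138, 0.0986]
tcp_rot: [-180.0, 0.0, 21.5]
wrist_force: [-0.1, -0.3, -0.2]
opening: 0.0852
13.8 [ 0.5574 -0.138   0.0986] [-180.      0.     21.54] [-0.13 -0.29 -0.22] [-0.034 -0.012 -0.019] 0.0852
```

View pics/a5.png

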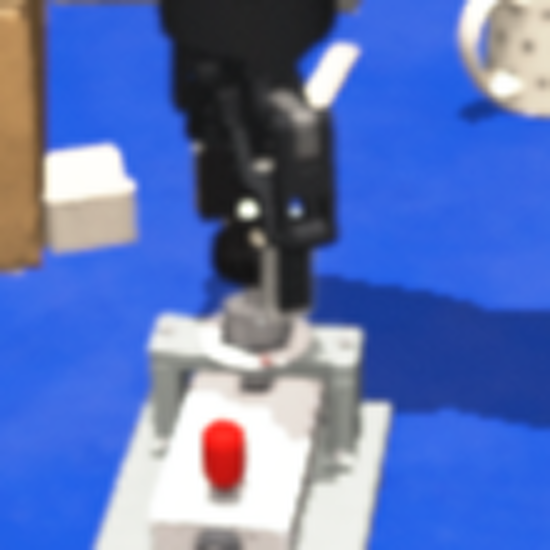

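Let go. Rise clear, shift toward the handle and turn so jaws lie across the slide.

```bash
python3 -m jog '{"turn":[[0,0,0],[0,0,0],[0,0,0],[0,0,0],[0,0,0],[0,0,0.6],[0,0,0.8],[0,0,0.8],[0,0,0.8],[0,0,0.8]],"delta_pos":[[0,0,0.1],[0,0,0.2],[0,0,0.3],[0,0,0.3],[0,0,0.3],[0,0,0.3],[0.04,0.4,0],[0.05,0.5,0],[0.05,0.5,0],[0.03,0.35,0]],"hand":[1,1,1,1,1,1,1,1,1,1]}' 20; python3 - <<'E'
from h import *
st()
T=camera("top");S=camera("side")
im=np.hstack([cv2.resize(T["frame"][170:260,310:420],None,fx=3.6,fy=3.6,interpolation=2),cv2.resize(S["frame"][115:205,220:330],None,fx=3.6,fy=3.6,interpolation=2)])
cv2.imwrite("pics/a6.png",im[:,:,::-1])
E
```

```text
time: 14.85
ee_pos: [0.5662, -0.0492, 0.1749]
tcp_rot: [179.9, -0.0, 52.2]
wrist_force: [0.3, -0.2, -0.2]
opening: 0.0854
14.85 [ 0.5662 -0.0492  0.1749] [ 1.7995e+02 -4.0000e-02  5.2230e+01] [ 0.27 -0.24 -0.24] [-0.016 -0.011  0.025] 0.0854
```

View pics/a6.png

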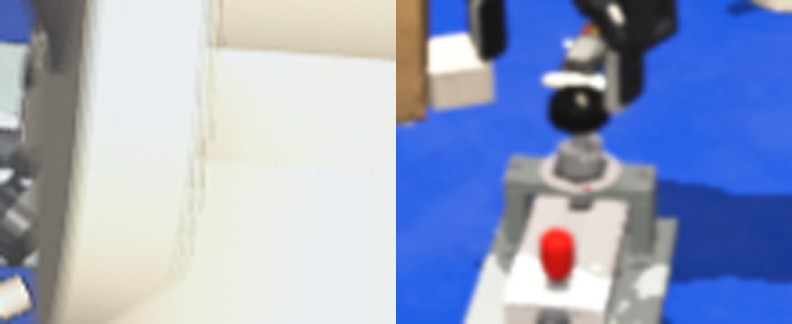

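The knob stands raised in the side view with its line turned toward the dot. Turn and descend on the handle.

```bash
python3 -m jog '{"turn":[[0,0,0.8],[0,0,0.8],[0,0,0.8],[0,0,0.8],[0,0,0.64],[0,0,0],[0,0,0],[0,0,0],[0,0,0],[0,0,0]],"delta_pos":[[0.02,0.01,-0.1],[0,0,-0.2],[0,0,-0.3],[0,0,-0.3],[0,0,-0.3],[0,0,-0.3],[0,0,-0.3],[0,0,-0.3],[0,0,-0.2],[0,0,-0.06]],"hand":[1,1,1,1,1,1,1,1,1,1]}' 20; python3 - <<'E'
from h import *
st()
S=camera("side")
im=cv2.resize(S["frame"][115:295,180:340],None,fx=3.3,fy=3.3,interpolation=2)
cv2.imwrite("pics/a7.png",im[:,:,::-1])
E
```

```text
time: 15.95
ee_pos: [0.5663, -0.05, 0.0541]
tcp_rot: [-179.9, 0.0, 82.6]
wrist_force: [0.2, 0.1, -0.3]
opening: 0.0853
15.95 [ 0.5663 -0.05    0.0541] [-1.799e+02  1.000e-02  8.261e+01] [ 0.25  0.08 -0.27] [ 0.     0.036 -0.017] 0.0853
```

View pics/a7.png

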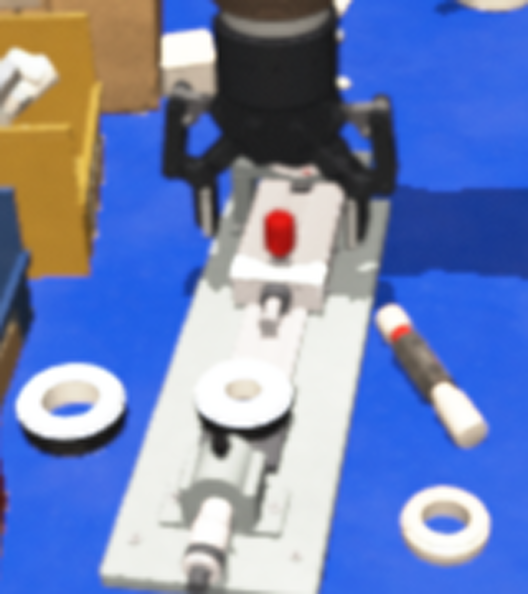

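```bash
python3 -m jog '{"turn":[[0,0,0],[0,0,0],[0,0,0],[0,0,0],[0,0,0],[0,0,0],[0,0,0],[0,0,0],[0,0,0],[0,0,0]],"delta_pos":[[0.02,0.02,0],[0,0,0],[0,0,0],[0,0,0],[0,0,0],[0,0,0],[0,0,0],[0,0,0],[0,0,0],[0,0,0]],"hand":[0.6,0.3,0,-0.2,-0.3,-0.4,-0.5,-1,-1,-1]}' 30; python3 - <<'E'
from h import *
st()
E
```

```text
time: 17.0
ee_pos: [0.5679, -0.049, 0.0558]
tcp_rot: [180.0, -0.0, 82.7]
wrist_force: [-1.6, 0.5, 2.9]
opening: 0.0209
17.0 [ 0.5679 -0.049   0.0558] [180.    -0.    82.66] [-1.64  0.55  2.86] [0.076 0.313 0.004] 0.0209
```

```bash
python3 -m jog '{"turn":[[0,0,0],[0,0,0],[0,0,0],[0,0,0],[0,0,0],[0,0,0],[0,0,0],[0,0,0],[0,0,0],[0,0,0]],"delta_pos":[[0.003,0.02,0],[0.006,0.05,0],[0.01,0.08,0],[0.01,0.08,0],[0.01,0.08,0],[0.01,0.08,0],[0.01,0.08,0],[0.01,0.08,0],[0.006,0.05,0],[0,0,0]],"hand":[-1,-1,-1,-1,-1,-1,-1,-1,-1,-1]}' 30; python3 - <<'E'
from h import *
st()
S=camera("side")
im=cv2.resize(S["frame"][115:295,180:340],None,fx=3.3,fy=3.3,interpolation=2)
cv2.imwrite("pics/a8.png",im[:,:,::-1])
E
```

```text
time: 18.0
ee_pos: [0.5717, -0.0189, 0.0558]
tcp_rot: [180.0, 0.0, 82.7]
wrist_force: [-1.9, -1.8, 4.8]
opening: 0.0209
18.0 [ 0.5717 -0.0189  0.0558] [179.99   0.    82.66] [-1.86 -1.83  4.82] [-0.397  0.415 -0.035] 0.0209
```

View pics/a8.png

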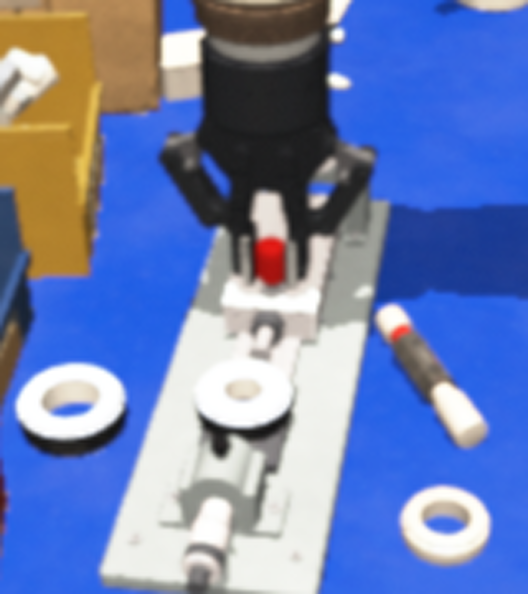

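```bash
python3 -m jog '{"turn":[[0,0,0],[0,0,0],[0,0,0],[0,0,0],[0,0,0],[0,0,0],[0,0,0],[0,0,0],[0,0,0],[0,0,0]],"delta_pos":[[0.003,0.03,0],[0.005,0.04,0],[0.005,0.04,0],[0.005,0.04,0],[0.005,0.04,0],[0.005,0.04,0],[0.005,0.04,0],[0.005,0.04,0],[0,0,0],[0,0,0]],"hand":[-1,-1,-1,-1,-1,-1,-1,-1,-1,-1]}' 30; python3 - <<'E'
from h import *
st()
S=camera("side")
im=cv2.resize(S["frame"][115:295,180:340],None,fx=3.3,fy=3.3,interpolation=2)
cv2.imwrite("pics/a9.png",im[:,:,::-1])
E
```

```text
time: 19.05
ee_pos: [0.5736, -0.0036, 0.0557]
tcp_rot: [180.0, 0.0, 82.7]
wrist_force: [-2.7, -2.5, 6.0]
opening: 0.0211
19.05 [ 0.5736 -0.0036  0.0557] [1.7999e+02 1.0000e-02 8.2650e+01] [-2.68 -2.55  6.01] [-0.613  0.447 -0.032] 0.0211
```

View pics/a9.png

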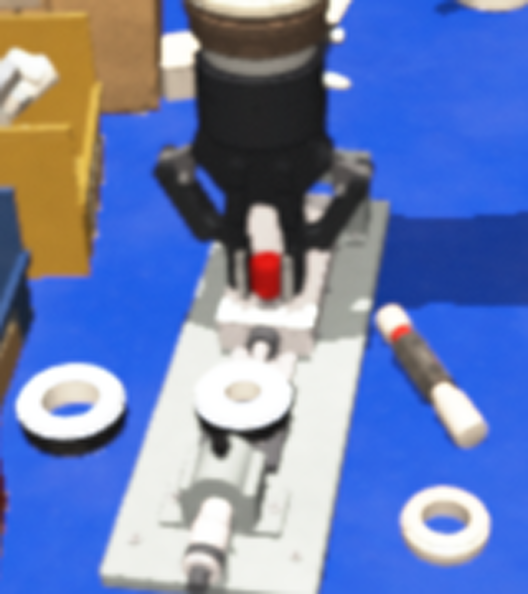

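```bash
python3 -m jog '{"turn":[[0,0,0],[0,0,0],[0,0,0],[0,0,0],[0,0,0],[0,0,0],[0,0,0],[0,0,0],[0,0,0],[0,0,0]],"delta_pos":[[-0.006,0,0.01],[0.002,0.02,0],[0.002,0.02,0],[0.003,0.02,0],[0.003,0.02,0],[0,0,0],[0,0,0],[0,0,0],[0,0,0],[0,0,0]],"hand":[-1,-1,-1,-1,-1,-1,-1,-1,-1,-1]}' 30; python3 -c "
from h import *
st()"; python3 -m jog '{"turn":[[0,0,0],[0,0,0],[0,0,0],[0,0,0],[0,0,0],[0,0,0],[0,0,0],[0,0,0],[0,0,0],[0,0,0]],"delta_pos":[[0,0,0],[0.002,0.015,0],[0.002,0.015,0],[0.002,0.015,0],[0.002,0.015,0],[0,0,0],[0,0,0],[0,0,0],[0,0,0],[0,0,0]],"hand":[-1,-1,-1,-1,-1,-1,-1,-1,-1,-1]}' 30; python3 -c "
from h import *
st()"
```

```text
time: 20.1
ee_pos: [0.5741, 0.0002, 0.0558]
tcp_rot: [180.0, 0.0, 82.6]
wrist_force: [1.1, -4.3, 0.1]
opening: 0.0209
20.1 [5.741e-01 2.000e-04 5.580e-02] [1.7997e+02 3.0000e-02 8.2640e+01] [ 1.15 -4.32  0.1 ] [-0.923 -0.358 -0.006] 0.0209
time: 21.1
ee_pos: [0.5744, 0.0032, 0.0558]
tcp_rot: [180.0, 0.0, 82.6]
wrist_force: [2.4, -4.6, -0.1]
opening: 0.0209
21.1 [0.5744 0.0032 0.0558] [1.7998e+02 3.0000e-02 8.2640e+01] [ 2.4  -4.64 -0.11] [-0.931 -0.397 -0.038] 0.0209
```

```bash
python3 -m jog '{"turn":[[0,0,0],[0,0,0],[0,0,0],[0,0,0],[0,0,0],[0,0,0],[0,0,0],[0,0,0],[0,0,0],[0,0,0]],"delta_pos":[[0.004,0,0],[0.002,0.015,0],[0.002,0.015,0],[0.002,0.015,0],[0.002,0.015,0],[0,0,0],[0,0,0],[0,0,0],[0,0,0],[0,0,0]],"hand":[-1,-1,-1,-1,-1,-1,-1,-1,-1,-1]}' 30; python3 - <<'E'
from h import *
st()
S=camera("side")
im=cv2.resize(S["frame"][175:295,190:290],None,fx=5,fy=5,interpolation=2)
cv2.imwrite("pics/b1.png",im[:,:,::-1])
E
```

```text
time: 22.1
ee_pos: [0.5748, 0.0063, 0.0558]
tcp_rot: [-180.0, 0.0, 82.6]
wrist_force: [1.4, -3.5, -1.3]
opening: 0.0214
22.1 [0.5748 0.0063 0.0558] [-1.800e+02  2.000e-02  8.265e+01] [ 1.44 -3.54 -1.31] [-0.943 -0.306 -0.026] 0.0214
```

View pics/b1.png

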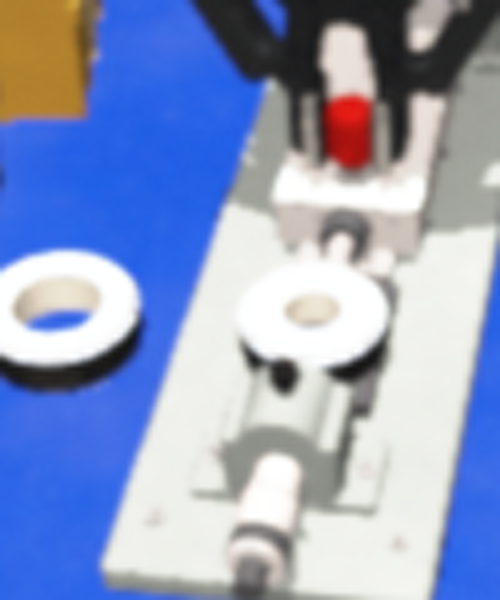

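```bash
python3 -m jog '{"turn":[[0,0,0],[0,0,0],[0,0,0],[0,0,0],[0,0,0],[0,0,0],[0,0,0],[0,0,0],[0,0,0],[0,0,0]],"delta_pos":[[0,0,0],[0.002,0.015,0],[0.002,0.015,0],[0.002,0.015,0],[0.002,0.015,0],[0,0,0],[0,0,0],[0,0,0],[0,0,0],[0,0,0]],"hand":[-1,-1,-1,-1,-1,-1,-1,-1,-1,-1]}' 30; python3 - <<'E'
from h import *
st()
E
```

```text
time: 23.15
ee_pos: [0.5751, 0.0088, 0.0558]
tcp_rot: [-180.0, 0.1, 82.6]
wrist_force: [0.7, -7.1, 0.1]
opening: 0.0209
23.15 [0.5751 0.0088 0.0558] [-1.800e+02  7.000e-02  8.263e+01] [ 0.72 -7.13  0.07] [-1.463 -0.207 -0.006] 0.0209
```

```bash
python3 -m jog '{"turn":[[0,0,0],[0,0,0],[0,0,0],[0,0,0],[0,0,0],[0,0,0],[0,0,0],[0,0,0],[0,0,0],[0,0,0]],"delta_pos":[[0,0.01,0],[0.002,0.01,0],[0,0,0],[0,0,0],[0,0,0],[0,0,0],[0,0,0],[0,0,0],[0,0,0],[0,0,0]],"hand":[-1,-1,-1,-1,-1,-1,-1,-1,-1,-1]}' 30; python3 - <<'E'
from h import *
st()
S=camera("side")
im=cv2.resize(S["frame"][175:295,190:290],None,fx=5,fy=5,interpolation=2)
cv2.imwrite("pics/b2.png",im[:,:,::-1])
E
```

```text
time: 24.15
ee_pos: [0.5752, 0.0095, 0.0558]
tcp_rot: [-180.0, 0.1, 82.6]
wrist_force: [0.6, -10.3, 0.0]
opening: 0.021
24.15 [0.5752 0.0095 0.0558] [-1.800e+02  1.100e-01  8.261e+01] [  0.61 -10.26   0.04] [-1.82  -0.138  0.019] 0.021
```

View pics/b2.png

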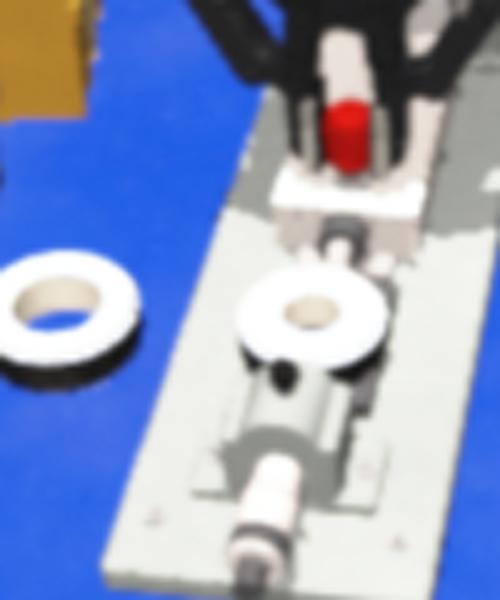

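Force rose to 10 N with almost no travel: the ring is nipped at travel ≈59 mm (spindle at y≈107, in range). Relieve the arm's push within the drag band, then release.

```bash
python3 -m jog '{"turn":[[0,0,0],[0,0,0],[0,0,0],[0,0,0],[0,0,0],[0,0,0],[0,0,0],[0,0,0],[0,0,0],[0,0,0]],"delta_pos":[[0,-0.01,0],[0,-0.01,0],[0,0,0],[0,0,0],[0,0,0],[0,0,0],[0,0,0],[0,0,0],[0,0,0],[0,0,0]],"hand":[-1,-1,-1,-1,-1,-1,-1,-1,-1,-1]}' 30; python3 - <<'E'
from h import *
st()
E
```

```text
time: 25.2
ee_pos: [0.5752, 0.0094, 0.0558]
tcp_rot: [-180.0, 0.0, 82.7]
wrist_force: [2.4, -5.0, -1.6]
opening: 0.0212
25.2 [0.5752 0.0094 0.0558] [-1.7999e+02  2.0000e-02  8.2660e+01] [ 2.41 -4.97 -1.57] [-0.904 -0.393 -0.019] 0.0212
```

```bash
python3 -m jog '{"turn":[[0,0,0],[0,0,0],[0,0,0],[0,0,0],[0,0,0],[0,0,0],[0,0,0],[0,0,0],[0,0,0],[0,0,0]],"delta_pos":[[0,-0.008,0],[0,0,0],[0,0,0],[0,0,0],[0,0,0],[0,0,0],[0,0,0],[0,0,0],[0,0,0],[0,0,0]],"hand":[-1,-1,-0.4,-0.3,-0.1,0.2,0.5,0.7,0.7,0.7]}' 20; python3 - <<'E'
from h import *
st()
E
```

```text
time: 26.2
ee_pos: [0.5752, 0.0091, 0.0561]
tcp_rot: [-180.0, 0.0, 82.7]
wrist_force: [0.8, -0.3, 0.1]
opening: 0.0725
26.2 [0.5752 0.0091 0.0561] [-179.99    0.     82.66] [ 0.78 -0.35  0.1 ] [0.002 0.009 0.001] 0.0725
```

```bash
python3 -m jog '{"turn":[[0,0,0],[0,0,0],[0,0,0],[0,0,0],[0,0,0],[0,0,0],[0,0,0],[0,0,0],[0,0,0],[0,0,0]],"delta_pos":[[0,0,0.1],[0,0,0.2],[0,0,0.4],[0,0,0.5],[0,0,0.5],[0,0,0.5],[0,0,0.5],[-0.3,-0.4,0.3],[-0.5,-0.6,0],[-0.5,-0.6,0]],"hand":[0.7,0.7,0.7,0.7,0.7,0.7,0.7,0.7,0.7,0.7]}' 20;python3 -m jog '{"turn":[[0,0,0],[0,0,0],[0,0,0],[0,0,0],[0,0,0],[0,0,0],[0,0,0],[0,0,0],[0,0,0],[0,0,0]],"delta_pos":[[-0.4,-0.6,0],[-0.4,-0.6,0],[-0.4,-0.6,0],[-0.4,-0.6,0],[-0.4,-0.6,0],[-0.2,-0.6,0],[0,-0.6,0],[0,-0.6,0],[0,-0.3,0],[0,0,0]],"hand":[0.7,0.7,0.7,0.7,0.7,0.7,0.7,0.7,0.7,0.7]}' 20; python3 - <<'E'
from h import *
st()
T=camera("top");S=camera("side")
im=cv2.resize(T["frame"][130:300,170:410],None,fx=3.3,fy=3.3,interpolation=2)
cv2.imwrite("pics/c1.png",im[:,:,::-1])
im=cv2.resize(S["frame"][125:305,180:340],None,fx=3.3,fy=3.3,interpolation=2)
cv2.imwrite("pics/c2.png",im[:,:,::-1])
E
```

```text
time: 27.2
ee_pos: [0.5099, -0.0714, 0.2075]
tcp_rot: [179.9, 0.0, 82.7]
wrist_force: [0.4, -0.8, -0.2]
opening: 0.0727
time: 28.2
ee_pos: [0.4001, -0.3271, 0.2063]
tcp_rot: [-180.0, 0.0, 82.6]
wrist_force: [0.4, -0.1, -0.8]
opening: 0.0725
28.2 [ 0.4001 -0.3271  0.2063] [-180.      0.     82.55] [ 0.35 -0.1  -0.8 ] [ 0.046 -0.028  0.003] 0.0725
```

View pics/c1.png

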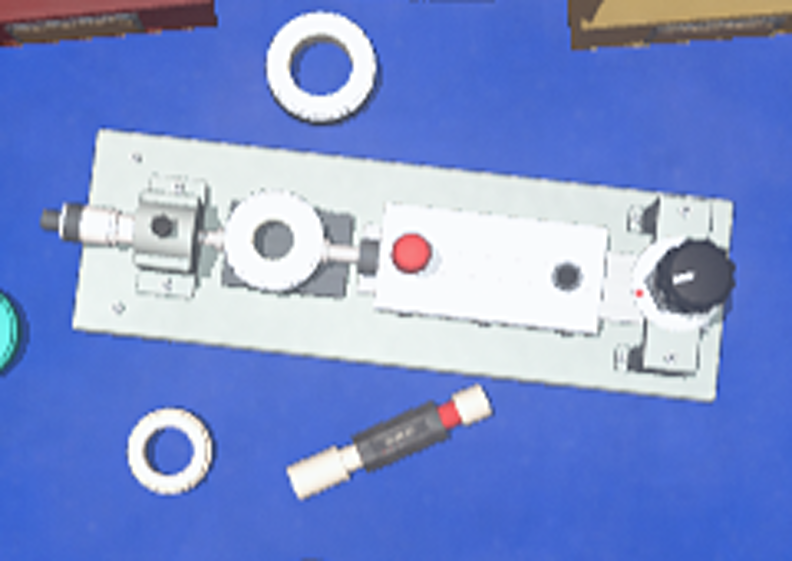

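View pics/c2.png

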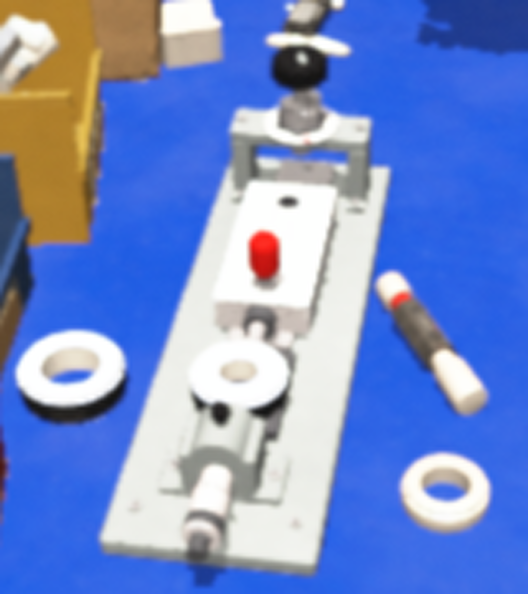

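Top view: the ring at (273,240) touches the spindle on its left (~222,238) and the anvil on its right (~328,252). The knob's white line (683,277) points at the red dot (638,293), and the knob stands up. The bystanders are where they were. Handing in.

```bash
python3 -c "
from workcell import ticket
print(ticket.job_done())"
```

```text
the job is handed in; nothing more can be done
None
```

The setting ring is nipped between the two measuring faces with the plunger still parked. I handed the job in at about 28 s, with the arm clear of everything.

- **Plunger:** I lifted the knob until I felt the end stop at 16 N total pull, about 4 N of it on the stop. I then backed off about 1 mm and turned it 71° clockwise with almost no torque. It sank into its notch 4.3 mm below the stop, where the load on the gripper fell to zero. After I let go it stayed up by itself.
- **Slide:** I pushed it by the red handle in small steps. At about 59 mm of travel the push rose to 10 N, roughly 4 N of drag and 6 N on the sprung anvil. I eased the push off, and the slide stayed within 0.1 mm, before opening the gripper.
- **Last pictures:** The ring touches both the spindle and the anvil. The knob is raised with its white line pointing at the red dot. The two rings and the plug gauge look unmoved by eye.

The final nip force was not measured after I let go. It should be about 4 to 6 N, because the slide's drag has to hold it. The last force step was stiffer than the stated anvil spring (about 4 N/mm against 2.4), so how far the anvil is pressed in is only an estimate. No check failed.

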